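# Clamp the carving blank with the T-key

## Robot

A 6-joint arm with a two-finger parallel gripper is mounted at the origin on the work surface. World frame = base frame: x ahead of the robot, y to its left, z up, the work surface at z = 0. Lengths are in m, angles in rad, forces in N, time in s.
With the tool pointing down it reaches from about 0.425 to 0.95 m from the base axis. Payload 3.5 kg.
Tool frame: the origin (TCP) lies on the centre line of the jaws, within the pads' length; the fingertips stand 14 mm ahead of it and the grasp point (between the pads) lies 5 mm behind it (ctrl.finger_overhang is the distance from the TCP to the fingertips, in m); z points along the fingers, y is the line along which they close (so a half turn about z gives the same grasp; the last joint's range is limited). The gripper opens to 85 mm and grips with 20 to 120 N. Pads are 22 mm wide; open, the fingers measure 114 mm over their backs; the gripper's body (76 mm by 85 mm) begins 54 mm behind the grasp point. The pads swing forward as they close: fully open they stand 13 mm farther back than shut.
Start: joints at [1.081, 0.286, 1.577, -0, 1.279, -0.15], TCP at [0.225, 0.636, 0.245] pointing down, gripper open.
Joint ranges: [-2.77, 2.77], [-0.9, 2.22], [0.21, 2.48], [-1.53, 4.67], [0.24, 2.81], [-2.84, 2.84]. Speed limits (rad/s): [2.79, 2.79, 3.14, 3.14, 3.14, 3.14].

## Interface

Orientations are given as a unit quaternion [x, y, z, w].
In Python, from plant import ctrl gives the robot as it stands.
- The arm moves only by the tool send_rows, never from a script. Its argument "moves" is text: rows parted by semicolons, each of 7 numbers parted by spaces: the turn, a rotation vector about the tool's x, y, z in units of 360 degrees (1.0 is 360 degrees), then the shift along the tool's x, y, z in units of 20 cm (1.0 is 20 cm), then the gripper's target within -1 to 1 (fully open at 1, half-way at 0, shut at -1). A call has 1 to 12 rows; each row is the pose to reach, as a shift and turn from the pose commanded when the call began, along the tool's axes at that moment, turning the shorter way round; what a row does not reach only later rows make up. A row lasts 1/8 s, in which the tool goes at most 62.5 mm and 10.7 degrees, less where a joint would pass 70% of its speed; a pose out of reach is approached as far as the arm can. A call with a number of a shift or a turn outside -1 to 1 is refused whole. A call with a gripper value outside its range is refused whole. The fingers move at their own pace and stop on an object; "newtons" is the grip in N (left out, the last holds). Time passes only in rows, so rows that repeat a pose let the fingers close. It gives the time, the measured TCP pose, the force, the opening and the grip force at its end, in the units of the state.
- ctrl.get_state(): the state, without advancing time (a new reading comes with each control period).
- ctrl.read_camera(name): name is "scene" or "top"; returns a dict with "image" (480x640x3 uint8, red, green, blue), "fovy" (degrees; the focal length in pixels is half the picture's height over the tangent of half this angle, whatever the lens; pixels are square), "cx", "cy" (the principal point, pixels), "extrinsics" (4x4, takes a point from camera to world coordinates). Camera axes: x right, y up, looking along -z (the intrinsics and any distortion apply to the point x, -y, -z); pixel columns grow to the right and rows downward; lengths in m; the calibration is good to about 2 mm. A picture is of the moment at which its call begins. There is no depth.
- ctrl.sign_off(): hands the job in; it is judged then, once.
The state is a dict: "time": time; "qpos": joint angles; "dq": joint speeds; "joint_efforts": joint torques, N m; "eef_pos": TCP position; "tcp_rot": TCP orientation; "contact_force": force on the tool from outside, world axes, zero at the start; "wrist_torque": the same for the moment, N m; "opening": opening from 0.0 (shut) to 1.0 (fully open); "finger_force": force on a finger pad.
Only numpy, scipy, OpenCV 4.12 (cv2) and the standard library are available. Lean on these libraries where they do the work, as an engineer would, in place of code of your own. Each camera call takes 0.05 s, during which the arm holds its last target. There are 200 camera calls.

## Task

Take the red-handled T-key out of its wooden stand, put its blade into the round socket of the green carving vise and, pressing only gently, feel round until the blade drops fully home in the slot. Then turn the key clockwise (seen from above) until it stops with its handle in line with the red marks, so that the blank is clamped, and leave the key there. Do not force the key, and leave the bowl, the cup and the carving tool where they are.

Things in the scene. Friction and masses are not known exactly. Their poses are not given: they have to be found in the camera images.
- key_grip (a point): Centre of the T-key's red cross handle, half-way up it: hold the key here, from above. The handle is a bar 90 mm long (its x axis), 14 mm wide (y), 18 mm high; z is up the key. A round steel shaft, 25 mm thick, runs down from it. The key is 72 mm tall, weighs about 0.25 kg, is the same either way round, and stands upright in the stand.
- key_tip (a point): Middle of the lower end of the T-key, on its axis, 63 mm below the handle's centre; axes as the handle's. The key's last 14 mm is a blunt flat blade, 24 mm along x (the handle's length) and 8 mm along y; above it the round shaft forms a shoulder.
- stand: Light wooden block, 85 x 85 x 50 mm, fixed to the table; origin at the centre of its underside, z up. The key stands in a round hole 30 mm wide and 26 mm deep in the middle of its top, so the key is free of it once lifted 30 mm.
- vise: Low green carving vise, 170 mm (its x) x 110 mm (y), fixed to the table; origin at the centre of its underside. Its top face is 57 mm high, the jaws and wooden blank at its +x end 78 mm. Red marks on the top face, either side of the socket, lie along its x axis: the key's handle lies along them when clamped.
- socket (a point): Centre of the socket's mouth, at the top of its steel collar, 67 mm above the table, 30 mm from the vise's middle towards its -x end; z up. Lead-in 33 mm wide and 5 mm deep, then a round bore 28 mm wide down to the spindle's flat face 10 mm below this point, on which a key that is not lined up stops. Fully home, the key's tip is 24 mm below this point.
- face (a point): Centre of the spindle's flat brass face in the bore, 10 mm below the mouth (axes are the vise's; they do not turn with the spindle). In it is a straight slot, 26.5 x 10.5 mm, 15 mm deep. Its angle is not measured (a camera above sees it): at the start the slot lies 32 to 92 degrees anticlockwise, from above, of the vise's x axis. The blade enters within about 6 degrees of it.
- marks (a point): The red mark on the vise's top, 38 mm from the socket's axis to -x. The spindle turns clockwise, from above, to a hard stop with the slot in line with the marks (within 4 degrees; the blade has some 6 degrees of play). It is stiff (about 0.1 N m) and stays where it is left. Pressed with over about 20 N while turning, blade not in the slot, it is dragged round.
- bowl_rim (a point): Centre of the rim of a white ceramic bowl, 100 mm wide, 45 mm high; to be left alone.
- cup: White lidded coffee cup, 84 mm wide, 116 mm high; origin at the centre of its underside; to be left alone.
- knife: Carving tool with a red handle, 150 mm long, lying along its x axis; to be left alone.

How it is judged:
On the way, in this order (a step that is already met when the one before it is completed fails the run):
1. the key's blade is fully home in the slot, before the spindle has been turned to its stop (z of key_tip in the frame of socket below -0.0215 m and horizontal distance between key_tip and socket below 0.004 m and angle between key_grip's own z axis and vertical below 0.12 rad), for 0.2 s.
2. with the blade home, the key is turned to the red marks (all of step 1 and angle between the x axis of key_grip and the x axis of vise, either way round below 0.2 rad), for 0.2 s.
At the end, for the whole second after the job is handed in: The key stands upright (within 7 degrees) in the vise's socket, blade fully home (tip at least 21.5 mm below the mouth, within 4 mm of its axis), handle within 11 degrees of the line of the red marks, at rest and let go (all of step 2 and linear speed of key below 0.02 m/s); the robot touches nothing.
It fails at once if the key is forced against the vise (over 90 N) (contact force between key and vise above 90 N).
It fails at once if the bowl is disturbed (moved over 20 mm) (distance of bowl_rim from where it was at the start of the episode above 0.02 m).
It fails at once if the cup is disturbed (moved over 20 mm) (distance of cup from where it was at the start of the episode above 0.02 m).
It fails at once if the knife is disturbed (moved over 20 mm) (distance of knife from where it was at the start of the episode above 0.02 m).
It also fails if it takes over 72 s, if anything falls off the work surface, if the arm or the gripper's body presses on something with over 40 N, if the wrist force passes 120 N, or if a joint passes its speed limit or range.

## Working session

There is one attempt and no reset: what is moved stays moved. The work goes in short steps, Python scripts to look and compute and a tool call to move; the robot and the scene stay as the last step left them, time stands still between calls to the robot, and variables do not carry over. Pictures are saved under pics/ and viewed, at most 10 in all, crops included, and the job is handed in when it is done.

Besides the shell and the picture viewer there is one more tool, called after "Request:" by a JSON object that holds its "op" and its "data", one argument or row to a line. send_rows: Moves the arm, as the interface text tells. Its arguments: {"type":"object","properties":{"moves":{"type":"string"},"newtons":{"type":"number"}},"required":["moves"]}

```bash
mkdir -p pics; ls; python3 - <<'E'
from plant import ctrl
import cv2,numpy as np
print(ctrl.get_state())
for n in("scene","top"):
    r=ctrl.read_camera(n); im=r["image"]; cv2.imwrite(f"pics/{n}0.png",im[...,::-1])
    print(n,[ (k,r[k]) for k in r if k!="image"])
E
```

```text
pics
{'time': 0.0, 'qpos': array([ 1.08100381e+00,  2.87214980e-01,  1.57816382e+00, -5.19162556e-07,
        1.27858415e+00, -1.49990441e-01]), 'dq': array([-0.00017402, -0.00018102,  0.00173654,  0.00030963,  0.00068731,
        0.00153102]), 'joint_efforts': array([ 6.96307179e-04, -4.05990243e+01, -2.92621851e+01, -1.64907219e-04,
        5.86780894e-03, -1.08936706e-05]), 'eef_pos': array([0.22465133, 0.63586701, 0.24392138]), 'tcp_rot': array([ 1.69084620e-01,  9.85600825e-01, -1.12510131e-03, -3.72449385e-04]), 'contact_force': array([-0.83845265, -0.04497798,  0.35327667]), 'wrist_torque': array([-0.05266261, -0.01034825, -0.06950798]), 'finger_force': 0.0, 'opening': 0.9981501480094983}
scene [('fovy', 49.18521943676428), ('cx', 316.43925071003486), ('cy', 227.15942157228233), ('extrinsics', array([[-0.33279994, -0.65339731,  0.67993834,  1.3544306 ],
       [ 0.94298636, -0.23408966,  0.23659828,  0.33858206],
       [ 0.00457385,  0.71991248,  0.69404978,  0.86145575],
       [ 0.        ,  0.        ,  0.        ,  1.        ]]))]
top [('fovy', 53.45939494224439), ('cx', 317.21071350748934), ('cy', 238.29623233450732), ('extrinsics', array([[-0.00157238,  0.98586363, -0.1675423 ,  0.45392277],
       [-0.9999125 , -0.00375066, -0.01268568,  0.09674942],
       [-0.01313475,  0.16750769,  0.98578327,  0.98730934],
       [ 0.        ,  0.        ,  0.        ,  1.        ]]))]
```

View pics/top0.png

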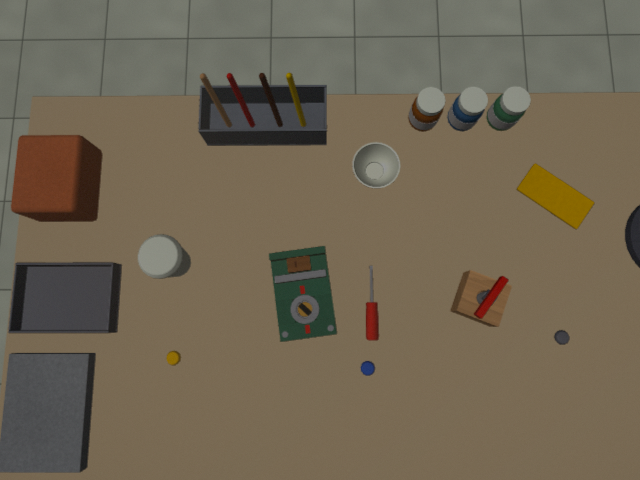

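View pics/scene0.png

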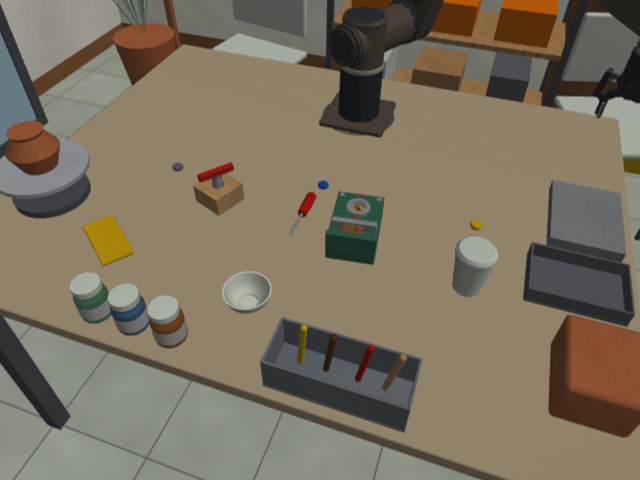

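```bash
cat > h.py <<'E'
import cv2,numpy as np
from plant import ctrl
def grab(n):
    r=ctrl.read_camera(n); r["hsv"]=cv2.cvtColor(r["image"],cv2.COLOR_RGB2HSV); return r
def ray(r,px,z):
    f=240/np.tan(np.radians(r["fovy"]/2)); E=r["extrinsics"]
    px=np.atleast_2d(px).astype(float)
    d=np.c_[(px[:,0]-r["cx"])/f,-(px[:,1]-r["cy"])/f,-np.ones(len(px))]@E[:3,:3].T
    o=E[:3,3]; return o+d*((z-o[2])/d[:,2])[:,None]
def blobs(m,roi,amin=15):
    x0,y0,x1,y1=roi; k=np.zeros(m.shape,np.uint8); k[y0:y1,x0:x1]=m[y0:y1,x0:x1]
    cs,_=cv2.findContours(k,cv2.RETR_EXTERNAL,cv2.CHAIN_APPROX_NONE)
    return sorted([c for c in cs if cv2.contourArea(c)>=amin],key=cv2.contourArea,reverse=True)
def red(r): return cv2.inRange(r["hsv"],(0,190,60),(6,255,255))|cv2.inRange(r["hsv"],(174,190,60),(180,255,255))
def axis(P):
    """centre and angle (deg) of min-area rectangle of world xy points, mm"""
    (c,s,a)=cv2.minAreaRect((P[:,:2]*1000).astype(np.float32))
    if s[0]<s[1]: a+=90
    return np.round(c,1),np.round(s,1),round((a+90)%180-90,1)
E
python3 - <<'E'
from h import *
t=grab("top"); s=grab("scene")
for n,r,roi,z in(("top",t,(465,260,525,335),.096),("scene",s,(190,155,240,190),.096)):
    for c in blobs(red(r),roi)[:1]: print(n,cv2.contourArea(c),axis(ray(r,c[:,0],z)), axis(ray(r,c[:,0],.087)))
for n,r,roi in(("top",t,(290,280,325,340)),("scene",s,(335,190,380,230))):
    for c in blobs(red(r),roi,3): print("mark",n,c[:,0].mean(0),ray(r,c[:,0].mean(0),.057).round(4))
# green body outline
g=cv2.inRange(t["hsv"],(60,60,20),(95,255,255))
for c in blobs(g,(255,235,350,350))[:1]: print("green",axis(ray(t,c[:,0],.057)))
a=cv2.resize(t["image"][240:350,260:350],None,fx=5,fy=5,interpolation=cv2.INTER_CUBIC)
b=cv2.resize(s["image"][185:235,325:390],None,fx=5,fy=5,interpolation=cv2.INTER_CUBIC)
c=np.zeros((550,780,3),np.uint8); c[:,:450]=a; c[:250,450:775]=b
cv2.imwrite("pics/crop1.png",c[...,::-1])
E
```

```text
top 373.0 (array([ 494.8, -212.8]), array([16.2, 90.3]), -37.2) (array([ 495.2, -216. ]), array([16.4, 91.2]), -37.2)
scene 221.5 (array([ 506.8, -208.9]), array([27.5, 90.9]), -37.4) (array([ 496.9, -215.4]), array([27.8, 92. ]), -37.4)
mark top [307.26315789 328.68421053] [[0.4362 0.1281 0.057 ]]
mark top [301.84210526 289.31578947] [[0.5115 0.1388 0.057 ]]
green (array([505.2, 138.5]), array([170.4, 109.3]), 7.8)
```

View pics/crop1.png

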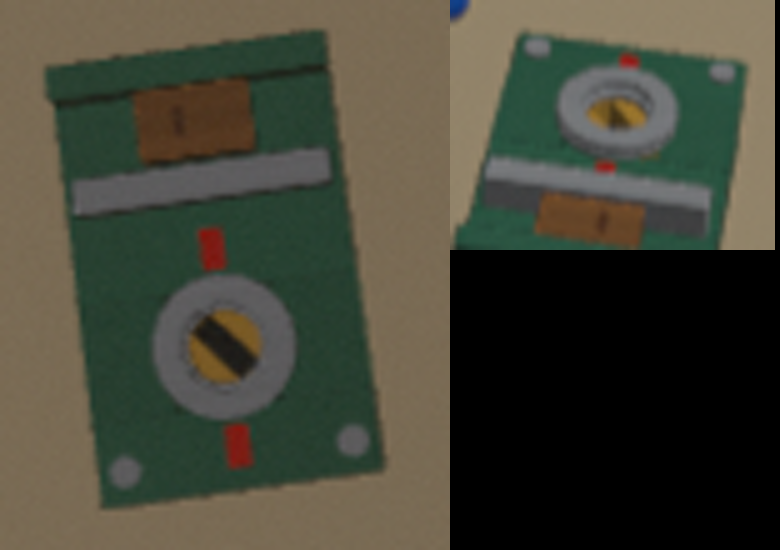

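The top crop shows the socket ring near full-image (304.6,309). A dark slot runs from upper left to lower right, about 40° anticlockwise of the line of the red marks. Next I refine the slot angle and work out the approach.

```bash
cat >> h.py <<'E'
from scipy.spatial.transform import Rotation as R
def row(xyz,yaw_y,p=None,q=None):
    """row numbers to take tool to xyz (m), straight down with tool y at yaw_y deg"""
    s=ctrl.get_state(); p=s["eef_pos"] if p is None else np.array(p); r0=R.from_quat(s["tcp_rot"] if q is None else q)
    ps=np.radians((yaw_y+90)/2); r1=R.from_quat([np.cos(ps),np.sin(ps),0,0])
    return np.r_[(r0.inv()*r1).as_rotvec()/(2*np.pi),r0.inv().apply(np.array(xyz)-p)/.2].round(4)
E
python3 - <<'E'
from h import *
t=grab("top"); h=t["hsv"]
dark=cv2.inRange(h,(0,0,0),(180,255,75)); x0,y0=296,300
print(h[303:317,298:312,2])
brass=cv2.inRange(h,(12,120,100),(30,255,255))
for c in blobs(brass,(290,295,320,325),4): print("brass",c[:,0].mean(0))
P=np.vstack([c[:,0] for c in blobs(brass,(290,295,320,325),4)]); print("face",axis(ray(t,P,.057)), cv2.minEnclosingCircle((ray(t,P,.057)[:,:2]*1000).astype(np.float32)))
# collar outer: grey low saturation
g=cv2.inRange(h,(0,0,85),(180,60,255))
c=blobs(g,(285,290,325,330))[0]; print("collar",cv2.minEnclosingCircle((ray(t,c[:,0],.067)[:,:2]*1000).astype(np.float32)))
yy,xx=np.nonzero(dark[302:318,297:313]); 
w=(90-h[302:318,297:313,2].astype(float)).clip(0)
Q=ray(t,np.c_[xx+297,yy+302],.057)[:,:2]; wt=w[yy,xx]; k=np.linalg.norm(Q-[.474,.1335],axis=1)<.0135; Q,wt=Q[k],wt[k]
m=(Q*wt[:,None]).sum(0)/wt.sum(); v=np.linalg.eigh(((Q-m)*wt[:,None]).T@(Q-m))[1][:,1]; print("slot",len(Q),m,np.degrees(np.arctan2(v[1],v[0]))%180)
# stand
st=ctrl.get_state()
p0=[.225,.636,.245]
print(row([.48,.2,.245],52.8,p0)); print(row([.4955,-.2155,.22],52.8,p0)); 
E
```

```text
[[ 74  70  65  50  74 112 118 119 120 121 116  99  92  89]
 [ 79  73  57  32  37  71 110 116 120 121 120 117 102  91]
 [ 78  55  38  31  30  30  54  96 116 121 118 119 116 101]
 [ 67  42  34  30  28  29  30  55  96 116 120 119 119 112]
 [101  65  36  30  32  32  30  32  56  96 116 120 120 115]
 [110 110  66  40  28  32  34  28  30  41  79 114 118 115]
 [117 121 110  74  39  31  32  30  34  29  42  80 115 115]
 [105 120 120 110  75  36  28  29  34  34  30  44  80 107]
 [ 98 120 121 120 111  74  38  30  32  32  30  32  42  77]
 [102 115 119 119 120 111  73  41  28  32  32  31  34  63]
 [ 82  87 118 119 120 120 111  78  41  31  31  33  53  77]
 [ 68  81 104 116 119 119 121 111  79  48  36  59  83  91]
 [ 75  81  88 103 112 115 115 114 108  85  59  87  91  88]
 [ 87  82  85  86  81  94  97  94  90  99  87  94  87  89]]
brass [301.19047619 311.95238095]
brass [307.57142857 305.19047619]
face (array([474.1, 134. ]), array([21.8, 25.8]), -45.2) ((473.79071044921875, 133.3326416015625), 13.549904823303223)
collar ((473.6363220214844, 133.31736755371094), 26.764787673950195)
slot 74 [0.47395123 0.13334855] 47.355204157120866
[-2.0000e-04 -0.0000e+00  4.9300e-02 -1.9287e+00 -1.6304e+00  1.4000e-03]
[-2.0000e-04 -0.0000e+00  4.9300e-02 -2.6942e+00 -3.5631e+00  1.2840e-01]
```

Request:
{"op": "send_rows", "data": {
  "moves": "0 0 0.02 -0.24 -0.2 0 1;0 0 0.049 -0.48 -0.4 0 1;0 0 0.049 -0.72 -0.62 0 1;0 0 0.049 -0.96 -0.82 0 1",
  "newtons": 40
}}

```text
time: 0.75
eef_pos: [0.3505, 0.4183, 0.2454]
tcp_rot: [0.318, 0.948, 0.0, 0.0]
contact_force: [0.9, 0.3, 0.1]
opening: 1.0
finger_force: 0.0
```

```bash
python3 - <<'E'
from h import *
print(row([.4955,-.2155,.22],52.8),row([.48,.2,.22],52.8),ctrl.get_state()["eef_pos"])
E
```

```text
[ 1.0000e-04  0.0000e+00  3.0000e-04 -2.4889e+00 -2.0911e+00  1.2660e-01] [ 1.0000e-04  0.0000e+00  3.0000e-04 -1.1746e+00 -4.8030e-01  1.2690e-01] [0.35049112 0.41826717 0.24535544]
```

Request:
{"op": "send_rows", "data": {
  "moves": "0 0 0 -0.27 -0.1 0 1;0 0 0 -0.54 -0.2 0 1;0 0 0 -0.8 -0.35 0 1;0 0 0 -1 -0.55 0 1;0 0 0 -1 -0.85 0 1"
}}

```text
time: 1.38
eef_pos: [0.4082, 0.1615, 0.2457]
tcp_rot: [0.319, 0.948, -0.0, 0.0]
contact_force: [0.4, -0.4, 1.6]
opening: 1.001
finger_force: 0.0
```

Request:
{"op": "send_rows", "data": {
  "moves": "0 0 0 -0.22 -0.2 0 1;0 0 0 -0.44 -0.4 0 1;0 0 0 -0.66 -0.6 0 1;0 0 0 -0.88 -0.8 0 1;0 0 0 -1 -0.9 0.05 1;0 0 0 -1 -0.9 0.1 1"
}}

```text
time: 2.12
eef_pos: [0.458, -0.1023, 0.2252]
tcp_rot: [0.32, 0.947, -0.0, 0.0]
contact_force: [-0.1, 0.6, -0.1]
opening: 0.998
finger_force: 0.0
```

```bash
python3 - <<'E'
from h import *
t=grab("top")
for c in blobs(red(t),(465,260,525,335))[:2]: print(cv2.contourArea(c),axis(ray(t,c[:,0],.096)))
print(row([.4955,-.2155,.22],52.8),row([.4955,-.2155,.093],52.8),ctrl.get_state()["eef_pos"])
E
```

```text
[-1.000e-04 -5.000e-04 -1.000e-04 -5.014e-01 -3.406e-01  1.430e-02] [-1.000e-04 -5.000e-04 -1.000e-04 -5.036e-01 -3.403e-01  6.493e-01] [ 0.45687718 -0.10060131  0.22318588]
```

Request:
{"op": "send_rows", "data": {
  "moves": "0 0 0 -0.25 -0.17 0 1;0 0 0 -0.5 -0.34 0 1;0 0 0 -0.5 -0.34 0.1 1;0 0 0 -0.5 -0.34 0.3 1;0 0 0 -0.5 -0.34 0.4 1;0 0 0 -0.5 -0.34 0.4 1"
}}

```text
time: 2.92
eef_pos: [0.4954, -0.2126, 0.1432]
tcp_rot: [0.317, 0.948, 0.001, -0.002]
contact_force: [-0.0, -0.3, 0.8]
opening: 1.003
finger_force: 0.0
```

```bash
python3 - <<'E'
from h import *
t=grab("top"); s=grab("scene")
print(row([.4955,-.2155,.094],52.8),ctrl.get_state()["eef_pos"])
a=cv2.resize(t["image"][250:350,430:560],(390,300)); b=cv2.resize(s["image"][120:220,150:280],(390,300))
cv2.imwrite("pics/app.png",np.hstack([a,b])[...,::-1])
E
```

```text
[ 0.000e+00  1.000e-04  5.000e-04  2.300e-03 -1.020e-02  2.605e-01] [ 0.49704603 -0.21413781  0.14609956]
```

View pics/app.png

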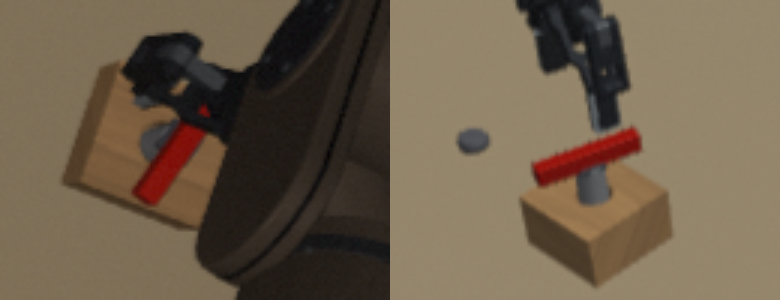

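The handle lies between the open fingers, and the shaft meets it from below. I descend and close.

Request:
{"op": "send_rows", "data": {
  "moves": "0 0 0 0.003 -0.01 0.13 1;0 0 0 0.003 -0.01 0.26 1;0 0 0 0.003 -0.01 0.26 0;0 0 0 0.003 -0.01 0.26 -0.5;0 0 0 0.003 -0.01 0.26 -1;0 0 0 0.003 -0.01 0.26 -1;0 0 0 0.003 -0.01 0.26 -1;0 0 0 0.003 -0.01 0.26 -1",
  "newtons": 60
}}

```text
time: 4.03
eef_pos: [0.4964, -0.2169, 0.0957]
tcp_rot: [0.318, 0.948, -0.0, 0.002]
contact_force: [-0.3, 1.0, 5.5]
opening: 0.146
finger_force: 61.8
```

Request:
{"op": "send_rows", "data": {
  "moves": "0 0 0 0 0 -0.1 -1;0 0 0 0 0 -0.25 -1;0 0 0 0 0 -0.45 -1;0 0 0 0 0 -0.6 -1;0 0 0 0 0 -0.6 -1;0 0 0 0 0 -0.6 -1"
}}

```text
time: 4.78
eef_pos: [0.4939, -0.2156, 0.2113]
tcp_rot: [0.318, 0.948, 0.0, -0.002]
contact_force: [-0.7, 0.5, -3.6]
opening: 0.145
finger_force: 60.6
```

```bash
python3 - <<'E'
from h import *
s=grab("scene");t=grab("top"); st=ctrl.get_state()
print(st["eef_pos"],st["opening"],row([.474,.1333,.215],137.4))
print(row([.52,-.05,.215],95))
cv2.imwrite("pics/lift.png",cv2.resize(np.hstack([s["image"][60:220,120:300],t["image"][220:380,420:600]]),None,fx=2,fy=2)[...,::-1])
E
```

```text
[ 0.49365783 -0.21548385  0.21069949] 0.14406867295125558 [ 5.0000e-04 -6.0000e-04 -2.3480e-01  1.1307e+00  1.3314e+00 -1.6600e-02]
[ 2.000e-04 -7.000e-04 -1.170e-01  3.943e-01  7.393e-01 -1.990e-02]
```

View pics/lift.png

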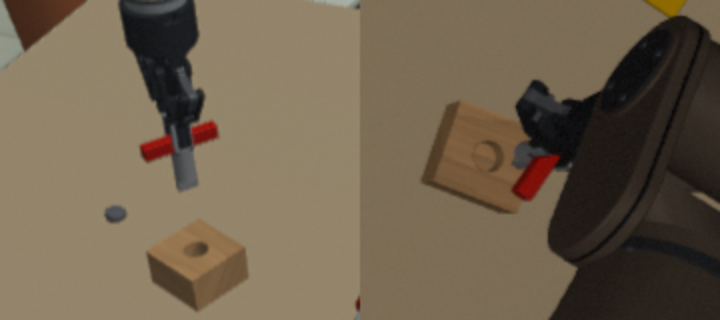

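The key hangs upright in the jaws, clear of the stand. I carry it to the vise and turn it 85° anticlockwise on the way.

Request:
{"op": "send_rows", "data": {
  "moves": "0 0 -0.028 0.1 0.12 0 -1;0 0 -0.056 0.22 0.26 0 -1;0 0 -0.084 0.34 0.4 0 -1;0 0 -0.112 0.46 0.54 0 -1;0 0 -0.14 0.58 0.68 0 -1;0 0 -0.168 0.7 0.82 0 -1;0 0 -0.196 0.8 0.94 0 -1;0 0 -0.22 0.85 1 0 -1;0 0 -0.235 0.85 1 0 -1;0 0 -0.235 0.85 1 0 -1"
}}

```text
time: 6.12
eef_pos: [0.4791, 0.0462, 0.2117]
tcp_rot: [-0.402, 0.915, 0.001, -0.001]
contact_force: [0.3, 0.4, -2.7]
opening: 0.142
finger_force: 60.6
```

```bash
python3 - <<'E'
from h import *
print(row([.474,.1333,.17],137.4),ctrl.get_state()["eef_pos"])
E
```

```text
[ 4.000e-04 -3.000e-04  2.000e-04 -3.042e-01  3.129e-01  2.087e-01] [0.47910081 0.04615197 0.21169733]
```

Request:
{"op": "send_rows", "data": {
  "moves": "0 0 0 -0.15 0.15 0 -1;0 0 0 -0.3 0.31 0 -1;0 0 0 -0.304 0.313 0.1 -1;0 0 0 -0.304 0.313 0.2 -1;0 0 0 -0.304 0.313 0.2 -1;0 0 0 -0.304 0.313 0.2 -1"
}}

```text
time: 6.88
eef_pos: [0.4752, 0.1327, 0.1737]
tcp_rot: [-0.402, 0.916, -0.0, 0.0]
contact_force: [0.2, -0.9, -2.4]
opening: 0.14
finger_force: 60.5
```

```bash
python3 - <<'E'
from h import *
s=grab("scene");t=grab("top"); st=ctrl.get_state()
print(st["eef_pos"],row([.474,.1333,.15],137.4),st["contact_force"])
b=cv2.resize(s["image"][130:240,320:420],(500,550),interpolation=cv2.INTER_CUBIC)
a=cv2.resize(t["image"][260:370,260:320],(300,550),interpolation=cv2.INTER_CUBIC)
cv2.imwrite("pics/hover.png",np.hstack([b,a])[...,::-1])
for n,r,roi in(("s",s,(320,130,420,240)),("t",t,(260,250,340,350))):
    for c in blobs(red(r),roi,3): x=c[:,0]; print(n,cv2.contourArea(c),x.min(0),x.max(0),x.mean(0))
E
```

```text
[0.47561741 0.13275845 0.174353  ] [-2.000e-04  2.000e-04  1.000e-04  3.600e-03  7.900e-03  1.218e-01] [ 0.75287913  0.78781378 -2.94550798]
s 106.0 [361 166] [373 185] [366.1  175.95]
```

View pics/hover.png

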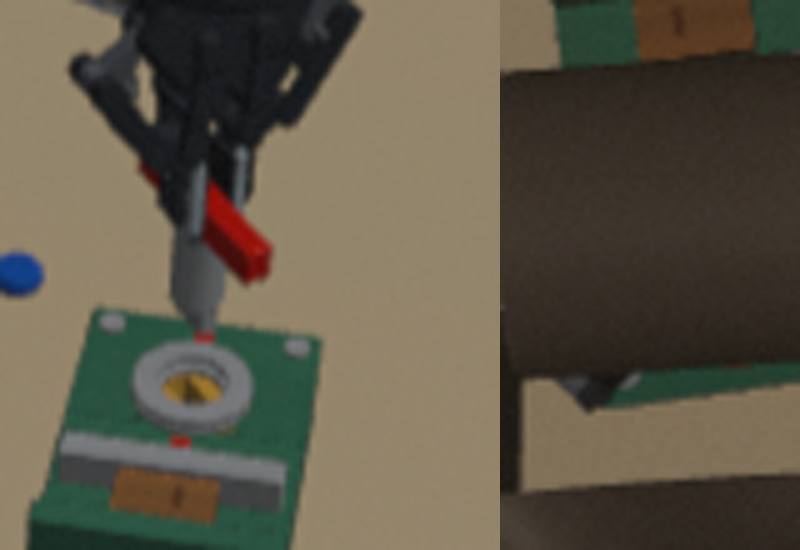

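```bash
cat >> h.py <<'E'
def proj(r,P):
    f=240/np.tan(np.radians(r["fovy"]/2)); E=r["extrinsics"]; c=(np.atleast_2d(P)-E[:3,3])@E[:3,:3]
    return np.c_[r["cx"]+f*c[:,0]/-c[:,2], r["cy"]-f*c[:,1]/-c[:,2]]
E
python3 - <<'E'
from h import *
s=grab("scene"); st=ctrl.get_state(); p=st["eef_pos"]; h=s["hsv"]
u=np.array([.677,.736,0])
for d in(-3,0,3):
    g=p+[0,0,-.0087]+u*d/1000
    print(d,"end top/bot",proj(s,[g+u*.045+[0,0,.009],g+u*.045-[0,0,.009]]).round(1).tolist(),"axis z-20,-40,-63",proj(s,[g-[0,0,.02],g-[0,0,.04],g-[0,0,.063]]).round(1).tolist())
print("socket pred",proj(s,[.474,.1334,.067]),"face",proj(s,[.474,.1334,.057]))
# measured collar and shaft
g=cv2.inRange(h,(0,0,85),(180,60,255)); c=blobs(g,(340,196,376,220))[0]; print("collar",cv2.fitEllipse(c), c[:,0].min(0),c[:,0].max(0))
for y in range(178,200,2): print(y,s["image"][y,350:372].astype(int)[:,0]-s["image"][y,350:372].astype(int)[:,2])
E
```

```text
-3 end top/bot [[371.4, 178.3], [370.8, 185.0]] axis z-20,-40,-63 [[359.4, 177.3], [358.8, 184.4], [358.2, 192.3]]
0 end top/bot [[372.2, 179.1], [371.5, 185.8]] axis z-20,-40,-63 [[360.1, 178.0], [359.5, 185.1], [358.9, 193.1]]
3 end top/bot [[373.0, 179.9], [372.3, 186.6]] axis z-20,-40,-63 [[360.8, 178.8], [360.2, 185.9], [359.6, 193.9]]
socket pred [[358.39153745 204.68763676]] face [[358.13011067 207.9485395 ]]
collar ((358.4327087402344, 206.4981231689453), (16.711387634277344, 24.603853225708008), 102.34384155273438) [346 198] [370 216]
178 [ 42  40  41  40  22   0  -2  -2  -3  -3  13  38  53  58  56  58  76 114
 132 135 140 140]
180 [ 41  41  41  39  18   0  -1  -1  -2  -2  -3   0  14  34  55  56  57  56
  81 115 124 121]
182 [41 42 41 40 14 -1 -4 -1 -1 -3 -2 -3 -3 -1 14 39 56 56 56 72 93 95]
184 [41 41 41 40 11 -1 -1 -2 -1 -2 -3 -2 -3 -3  1 24 40 45 62 79 97 95]
186 [41 40 42 39  7 -2 -2 -1 -1 -1 -2 -1 -2 -4  2 31 41 36 40 50 56 49]
188 [42 41 40 31  4 -4 -2 -2 -1 -2 -1 -2 -3 -3  4 39 42 41 41 40 40 41]
190 [41 41 42 40 24  1 -2 -2 -1 -3 -2 -3 -2  5 27 41 41 40 40 41 40 41]
192 [31 32 34 34 36 23  9 -2 -1 -4 -2 -3  0 17 41 42 40 41 40 41 42 41]
194 [-21 -19 -19 -18 -15 -15 -18 -13  -5  -1  -2  -4  -1  13  30  31  32  34
  37  38  40  42]
196 [-21 -22 -21 -21 -22 -22 -21 -21  -2  62  26  23  26 -13 -24 -22 -21 -19
 -15 -16 -15 -13]
198 [-20 -17 -14  -8  -7  -8  -8  -9   0  47  49  58  42 -10 -19 -21 -21 -21
 -21 -23 -22 -20]
```

Request:
{"op": "send_rows", "data": {
  "moves": "0 0 0 0.003 0.006 0.07 -1;0 0 0 0.003 0.006 0.14 -1;0 0 0 0.003 0.006 0.14 -1;0 0 0 0.003 0.006 0.14 -1"
}}

```text
time: 7.52
eef_pos: [0.4736, 0.1333, 0.1451]
tcp_rot: [-0.403, 0.915, 0.0, -0.0]
contact_force: [-0.1, 1.6, -2.5]
opening: 0.147
finger_force: 60.5
```

Request:
{"op": "send_rows", "data": {
  "moves": "0 0 0 0 0 0.015 -1;0 0 0 0 0 0.03 -1;0 0 0 0 0 0.03 -1"
}}

```text
time: 7.9
eef_pos: [0.4734, 0.1333, 0.1391]
tcp_rot: [-0.403, 0.915, 0.0, -0.0]
contact_force: [1.1, 0.2, -2.9]
opening: 0.143
finger_force: 60.5
```

Request:
{"op": "send_rows", "data": {
  "moves": "0 0 0 0 0 0.012 -1;0 0 0 0 0 0.025 -1;0 0 0 0 0 0.025 -1"
}}

```text
time: 8.28
eef_pos: [0.4733, 0.1333, 0.134]
tcp_rot: [-0.403, 0.915, 0.0, -0.0]
contact_force: [-1.0, -0.2, -3.5]
opening: 0.144
finger_force: 60.5
```

Request:
{"op": "send_rows", "data": {
  "moves": "0 0 0 0 0 0.01 -1;0 0 0 0 0 0.02 -1;0 0 0 0 0 0.02 -1"
}}

```text
time: 8.65
eef_pos: [0.4738, 0.1334, 0.1303]
tcp_rot: [-0.403, 0.915, 0.0, 0.0]
contact_force: [1.9, 1.0, -3.7]
opening: 0.146
finger_force: 60.6
```

No contact yet. The face should come at a TCP height of about 0.129, so I carry on in small steps.

Request:
{"op": "send_rows", "data": {
  "moves": "0 0 0 0 0 0.008 -1;0 0 0 0 0 0.015 -1;0 0 0 0 0 0.015 -1"
}}

```text
time: 9.02
eef_pos: [0.4741, 0.1334, 0.1275]
tcp_rot: [-0.403, 0.915, -0.0, 0.001]
contact_force: [1.1, 1.7, -3.0]
opening: 0.145
finger_force: 60.6
```

Request:
{"op": "send_rows", "data": {
  "moves": "0 0 0 0 0 0.008 -1;0 0 0 0 0 0.015 -1;0 0 0 0 0 0.015 -1"
}}

```text
time: 9.4
eef_pos: [0.4739, 0.1335, 0.1244]
tcp_rot: [-0.403, 0.915, 0.0, 0.001]
contact_force: [1.9, 2.3, -2.3]
opening: 0.143
finger_force: 60.7
```

Request:
{"op": "send_rows", "data": {
  "moves": "0 0 0 0 0 0.01 -1;0 0 0 0 0 0.02 -1;0 0 0 0 0 0.02 -1"
}}

```text
time: 9.78
eef_pos: [0.4738, 0.1334, 0.1202]
tcp_rot: [-0.403, 0.915, -0.0, 0.0]
contact_force: [3.4, 2.0, -3.0]
opening: 0.144
finger_force: 60.7
```

Request:
{"op": "send_rows", "data": {
  "moves": "0 0 0 0 0 0.008 -1;0 0 0 0 0 0.015 -1;0 0 0 0 0 0.015 -1"
}}

```text
time: 10.15
eef_pos: [0.474, 0.1333, 0.1174]
tcp_rot: [-0.403, 0.915, -0.0, 0.001]
contact_force: [2.7, 2.9, -1.1]
opening: 0.143
finger_force: 60.8
```

Request:
{"op": "send_rows", "data": {
  "moves": "0 0 0 0 0 0.008 -1;0 0 0 0 0 0.008 -1"
}}

```text
time: 10.4
eef_pos: [0.474, 0.1333, 0.1158]
tcp_rot: [-0.403, 0.915, -0.0, 0.001]
contact_force: [3.9, 3.4, -1.3]
opening: 0.143
finger_force: 60.8
```

Request:
{"op": "send_rows", "data": {
  "moves": "0 0 0 0 0 0.006 -1;0 0 0 0 0 0.006 -1"
}}

```text
time: 10.65
eef_pos: [0.4739, 0.1333, 0.1147]
tcp_rot: [-0.403, 0.915, -0.0, 0.0]
contact_force: [4.3, 3.7, -0.3]
opening: 0.142
finger_force: 61.0
```

Request:
{"op": "send_rows", "data": {
  "moves": "0 0 0 0 0 0.006 -1;0 0 0 0 0 0.006 -1"
}}

```text
time: 10.9
eef_pos: [0.4741, 0.1334, 0.1147]
tcp_rot: [-0.403, 0.915, -0.0, 0.0]
contact_force: [1.3, 1.9, 6.2]
opening: 0.145
finger_force: 61.8
```

Request:
{"op": "send_rows", "data": {
  "moves": "0 0 0 0 0 0.006 -1;0 0 0 0 0 0.006 -1;0 0 0 0 0 0.006 -1"
}}

```text
time: 11.28
eef_pos: [0.4743, 0.1334, 0.1146]
tcp_rot: [-0.403, 0.915, -0.0, 0.0]
contact_force: [-0.6, 1.9, 11.4]
opening: 0.142
finger_force: 62.5
```

Home: it stopped at 0.1146 with about 14 N of reaction. I ease the press slightly and turn clockwise.

Request:
{"op": "send_rows", "data": {
  "moves": "0 0 0.01 0 0 -0.004 -1;0 0 0.02 0 0 -0.004 -1;0 0 0.03 0 0 -0.004 -1;0 0 0.04 0 0 -0.004 -1;0 0 0.05 0 0 -0.004 -1;0 0 0.05 0 0 -0.004 -1"
}}

```text
time: 12.02
eef_pos: [0.4747, 0.1331, 0.1147]
tcp_rot: [-0.255, 0.967, -0.001, 0.001]
contact_force: [2.7, 1.3, 5.4]
opening: 0.143
finger_force: 61.8
```

```bash
python3 - <<'E'
from h import *
st=ctrl.get_state(); print(st["wrist_torque"],st["contact_force"],row([.474,.1334,.1147],98))
E
```

```text
[ 0.35129283 -0.59895771  0.00588432] [2.67141251 1.30669849 5.42512299] [-0.0003  0.0003  0.0597  0.0023  0.0033 -0.0002]
```

Request:
{"op": "send_rows", "data": {
  "moves": "0 0 0.01 0 0 0 -1;0 0 0.02 0 0 0 -1;0 0 0.03 0 0 0 -1;0 0 0.04 0 0 0 -1;0 0 0.048 0 0 0 -1;0 0 0.048 0 0 0 -1"
}}

```text
time: 12.78
eef_pos: [0.4746, 0.1331, 0.1147]
tcp_rot: [-0.107, 0.994, -0.001, 0.001]
contact_force: [1.9, 3.1, 6.6]
opening: 0.142
finger_force: 61.9
```

```bash
python3 - <<'E'
from h import *
st=ctrl.get_state(); print(st["wrist_torque"],st["contact_force"],row([.474,.1334,.1147],98))
E
```

```text
[ 0.38438432 -0.48417141 -0.00873552] [1.86269232 3.10306783 6.58818743] [-0.0002  0.0003  0.0118  0.0029  0.0021 -0.0002]
```

Request:
{"op": "send_rows", "data": {
  "moves": "0 0 0.006 0 0 0 -1;0 0 0.012 0 0 0 -1;0 0 0.012 0 0 0 -1"
}}

```text
time: 13.15
eef_pos: [0.4746, 0.1331, 0.1147]
tcp_rot: [-0.069, 0.998, -0.0, 0.001]
contact_force: [1.4, 2.0, 6.8]
opening: 0.145
finger_force: 61.9
```

```bash
python3 - <<'E'
from h import *
st=ctrl.get_state(); print(st["wrist_torque"],st["contact_force"],row([.474,.1334,.1147],98))
E
```

```text
[ 0.32454538 -0.47656328  0.03293889] [1.40062676 2.04962543 6.8138375 ] [-0.0002  0.0003 -0.0002  0.003   0.0018 -0.0001]
```

Request:
{"op": "send_rows", "data": {
  "moves": "0 0 0.005 0 0 0 -1;0 0 0.005 0 0 0 -1"
}}

```text
time: 13.4
eef_pos: [0.4746, 0.1331, 0.1147]
tcp_rot: [-0.053, 0.999, -0.0, 0.001]
contact_force: [1.7, 2.8, 6.5]
opening: 0.144
finger_force: 61.9
```

```bash
python3 - <<'E'
from h import *
st=ctrl.get_state(); print(st["wrist_torque"],st["contact_force"],row([.474,.1334,.1147],98))
E
```

```text
[ 0.38069855 -0.50088773  0.02480773] [1.69978481 2.79614006 6.46752482] [-0.0002  0.0003 -0.0052  0.003   0.0016 -0.0002]
```

Request:
{"op": "send_rows", "data": {
  "moves": "0 0 0.005 0 0 0 -1;0 0 0.005 0 0 0 -1"
}}

```text
time: 13.65
eef_pos: [0.4746, 0.1331, 0.1147]
tcp_rot: [-0.038, 0.999, -0.0, 0.001]
contact_force: [1.8, 1.6, 5.6]
opening: 0.149
finger_force: 61.9
```

```bash
python3 - <<'E'
from h import *
st=ctrl.get_state(); print(st["wrist_torque"],st["contact_force"],row([.474,.1334,.1147],98))
E
```

```text
[ 0.38753821 -0.42349746  0.01732421] [1.78675206 1.58829176 5.63106634] [-0.0002  0.0003 -0.0102  0.003   0.0016 -0.0002]
```

```bash
python3 - <<'E'
from h import *
s=grab("scene"); cs=blobs(red(s),(320,150,420,215),3)
for c in cs: print(cv2.contourArea(c),c[:,0].min(0),c[:,0].max(0))
p=np.array([.474,.1334,.106]); 
for a in(4,8,14,48): u=np.array([np.cos(np.radians(a)),np.sin(np.radians(a)),0])*.045; print(a,proj(s,[p+u,p-u]).round(1).tolist())
cv2.imwrite("pics/turned.png",cv2.resize(s["image"][140:240,310:420],(770,700)[:1]+(590,),interpolation=cv2.INTER_CUBIC)[...,::-1])
E
```

```text
113.5 [353 178] [362 206]
4 [[355.1, 204.5], [363.5, 179.4]]
8 [[356.5, 204.7], [362.2, 179.2]]
14 [[358.7, 204.9], [360.1, 179.0]]
48 [[370.4, 203.3], [349.0, 180.4]]
```

View pics/turned.png

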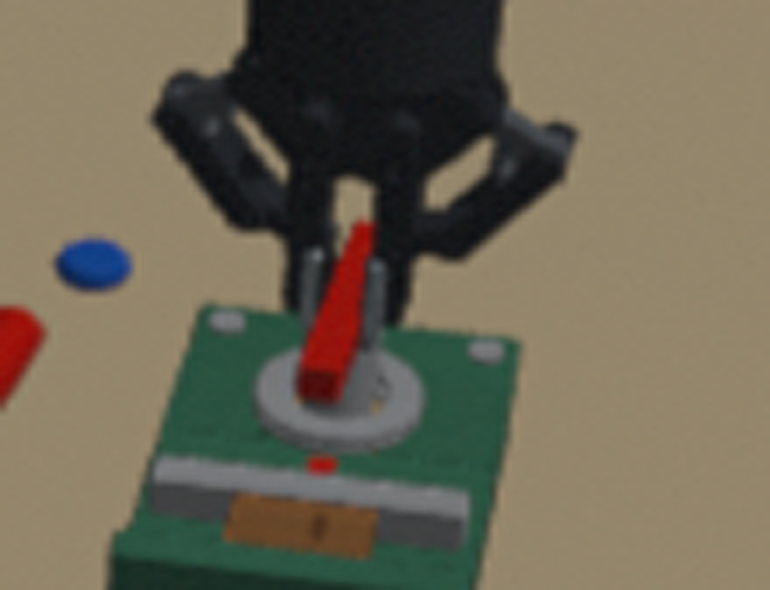

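The handle lies along the marks at crop (335,320), a few degrees past them, with the blade home. I feel a little further for the stop.

Request:
{"op": "send_rows", "data": {
  "moves": "0 0 0.006 0 0 0 -1;0 0 0.006 0 0 0 -1"
}}

```text
time: 13.95
eef_pos: [0.4747, 0.1331, 0.1147]
tcp_rot: [-0.02, 1.0, -0.001, 0.001]
contact_force: [2.3, 2.0, 6.4]
opening: 0.145
finger_force: 61.9
```

```bash
python3 - <<'E'
from h import *
st=ctrl.get_state(); print(st["wrist_torque"],st["joint_efforts"][5],row([.474,.1334,.1147],98))
E
```

```text
[ 0.39202068 -0.53080961  0.33754264] 0.34483417868614197 [-0.0002  0.0003 -0.016   0.0032  0.0016 -0.0001]
```

The torque rose to 0.34 N m, which is the hard stop, about 6° past the marks and within the play. I relieve it, let go and retreat upwards.

Request:
{"op": "send_rows", "data": {
  "moves": "0 0 -0.006 0 0 0 -1;0 0 -0.006 0 0 0 -0.6;0 0 -0.006 0 0 0 0;0 0 -0.006 0 0 0 0;0 0 -0.006 0 0 0 0;0 0 -0.006 0 0 -0.1 0;0 0 -0.006 0 0 -0.3 0;0 0 -0.006 0 0 -0.5 0;0 0 -0.006 0 0 -0.6 0;0 0 -0.006 0 0 -0.6 0"
}}

```text
time: 15.2
eef_pos: [0.4741, 0.1333, 0.2343]
tcp_rot: [-0.037, 0.999, -0.0, 0.001]
contact_force: [0.7, -0.1, -0.7]
opening: 0.5
finger_force: 0.0
```

```bash
python3 - <<'E'
from h import *
s=grab("scene"); c=blobs(red(s),(320,150,420,215),20)[0]; print(cv2.contourArea(c),c[:,0].min(0),c[:,0].max(0))
cv2.imwrite("pics/end.png",cv2.resize(s["image"][100:240,300:440],(600,600),interpolation=cv2.INTER_CUBIC)[...,::-1])
E
```

```text
134.0 [354 178] [364 206]
```

View pics/end.png

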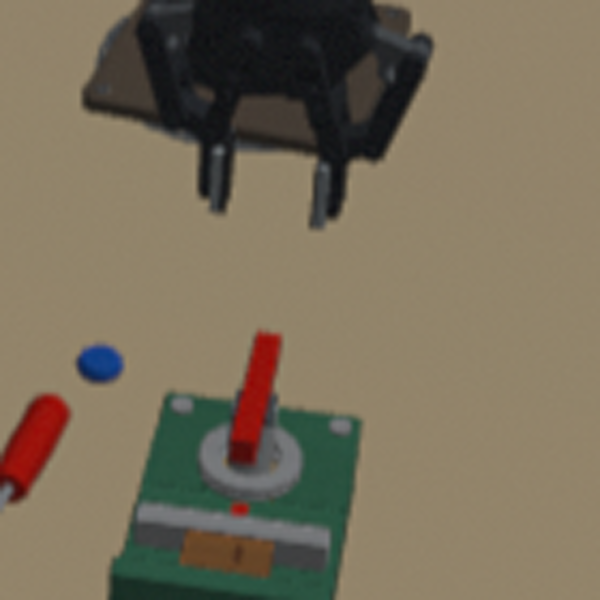

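The key stands home in the socket with its handle along the marks at crop (255,400), and the gripper is well clear above it.

```bash
python3 -c "
from plant import ctrl
print(ctrl.sign_off())"
```

```text
the job is handed in; nothing more can be done
None
```

I handed the job in: the key's blade is fully home in the slot, the key is turned clockwise to its hard stop with the handle about 4° past the red marks, and the gripper has let go and is clear. The hand-in gave no verdict.

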